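# Complete the optical train: filter in the rack, lens barrel held in the V-cradle

### The job

Take the framed filter plate from the small wooden stand and stand it on edge in the one free slot of the grey filter rack, centred like its neighbours, and let go of it. Then lay the lens barrel centrally in the steel V-cradle of the same jig and press it down firmly but gently, resting on both flanks of the V, until the sprung cradle is down at its stop. Finish while still holding it pressed down there, and leave everything else where it is.

Things in the scene. Friction and masses are not known exactly. Their poses are not given: they have to be found in the camera images.
- filter_mid (a point): Centre of the filter plate to be moved: aluminium-framed dark glass filter plate, 64 mm wide (its x) x 8 mm thick (its y) x 64 mm tall (its z), standing on edge. 70 g. It starts in the slot of a low wooden stand (80 x 70 mm base, slot walls up to 24 mm above the table, plate foot at 8 mm, so plate top at 72 mm).
- free_slot (a point): Centre of the floor of the free slot in the grey rack, 16 mm above the table, with a thin grey felt strip on it. x runs along the slot, y across it (the optical axis), z up. The slot is 12 mm wide, 22 mm deep, 70 mm long and open at both ends; a plate standing in it has its centre 32 mm above this point. The three slots are 46 mm apart; the other two hold plates of the same kind.
- filter_b_mid (a point): Centre of a neighbour plate already in the rack, leave alone: aluminium-framed dark glass filter plate, 64 mm wide (its x) x 8 mm thick (its y) x 64 mm tall (its z), standing on edge.
- filter_c_mid (a point): Centre of the other neighbour plate already in the rack, leave alone: aluminium-framed dark glass filter plate, 64 mm wide (its x) x 8 mm thick (its y) x 64 mm tall (its z), standing on edge.
- barrel_mid (a point): Centre of the lens barrel: a dark smooth cylinder 40 mm in diameter and 100 mm long, lying along its y axis, both ends alike, with two thin bright rings; about 0.2 to 0.35 kg. It starts on a black mat between two low ribs (ribs 8 mm above the table), its centre 24 mm above the table. It may roll a little about its own axis, so its x and z axes may turn.
- vee_seat (a point): Centre of the barrel when seated in the V; moves with the cradle; 55 mm above the table with the cradle up. y runs along the V, x across, z up. The 90 degree V is two pairs of steel flanks, each 20 mm long, 37 mm either side along y; the 54 mm gap between them has its floor (88 mm across) 29 mm below. The flanks end 7 mm below this point, 25 mm either side.
- cradle (a joint): How far the sprung cradle has been pushed down: 0 m up (start), 0.008 m at its stop. It stays up under the barrel's weight; bringing it to the stop takes about 10 to 12 N of push on the barrel; spring rate 1000 N/m.
- barrel: The same lens barrel; origin at its centre.
- filter: The same filter plate; origin at the middle of its lower edge.
- jar: Bystander, leave alone: small amber screw-top jar, 34 mm across, 45 mm tall; origin at its underside.
- beaker: Bystander, leave alone: open clear beaker, 68 mm across, 85 mm tall; origin at its underside.
- bottle: Bystander, leave alone: reagent bottle, 72 mm across, 160 mm tall; origin at its underside.
- driver: Bystander, leave alone: screwdriver lying flat, 150 mm long, grey handle; origin at its underside.
- carton: Bystander, leave alone: cardboard carton, 90 x 130 x 60 mm; origin at its underside.
- tipbox: Bystander, leave alone: grey box with white lid, 120 x 80 x 68 mm; origin at its underside.
Not all that is in view belongs to the job. What is shaped like the filter but orange is not meant.

How it is judged:
By the outcome, as a careful person would: the job done as asked, in the order asked, and still so for the second after the job is handed in, while the arm keeps its last pose, push and grip.
It also fails if it takes over 64 s, if anything falls off the work surface, if the arm or the gripper's body presses on something with over 40 N, if the wrist force passes 120 N, or if a joint passes its speed limit or range.

### The arm

A 7-joint arm with a two-finger parallel gripper is mounted at the origin on the work surface. World frame = base frame: x ahead of the robot, y to its left, z up, the work surface at z = 0. Lengths are in m, angles in rad, forces in N, time in s.
With the tool pointing down it reaches from about 0.4 to 0.75 m from the base axis. Payload 19.5 kg.
Tool frame: the origin (TCP) lies midway between the tips of the shut fingers; the grasp point (between the pads) lies 19 mm behind it (ctrl.hold_point_z is the distance from the TCP to the grasp point, in m); z points along the fingers, x is the direction in which the jaws open and shut, and the axes are right-handed (so a half turn about z gives the same grasp; the last joint's range is limited). The gripper opens to 85 mm and grips with 20 to 120 N. Pads are 22 mm wide; open, the fingers measure 114 mm over their backs; the gripper's body (76 mm by 85 mm) begins 54 mm behind the grasp point. The pads swing forward as they close: fully open they stand 13 mm farther back than shut.
Start: joints at [1.293, 0.707, -0.028, 1.485, 0.022, 0.951, -0.075], TCP at [0.134, -0.559, 0.231] pointing down, gripper open.
Joint ranges: [-2.71, 2.71], [-0.32, 2.16], [-1.57, 1.52], [0, 2.45], [-1.46, 4.6], [0, 2.02], [-2.83, 2.83]. Speed limits (rad/s): [1.89, 1.89, 2.57, 2.57, 3.01, 3.01, 3.01].

### API

Orientations are given as a unit quaternion [w, x, y, z].
In Python, from station import monitor, eyes, workorder, ctrl gives the robot as it stands. The module is installed in compiled form; this text tells all that it offers.
- The arm moves only by the shell command python3 -m handwheel 'ROWS' [FORCE]. ROWS is text: rows parted by semicolons, each of 7 numbers parted by spaces: the opening, from 0 (shut) to 1 (fully open), then the shift along the tool's x, y, z each as a share of 400 mm, from -1 to 1, then the turn, a rotation vector about the tool's x, y, z each as a share of 180 degrees, from -1 to 1. In form: hand dx dy dz wx wy wz; .... A call has 1 to 12 rows; each row shifts and turns the commanded pose from where the row before left it, along the tool's axes as they then stand; what a row does not reach is not made up. A row lasts 1/10 s, in which the tool goes at most 50 mm and 8.59 degrees, less where a joint would pass 70% of its speed; a pose out of reach is approached as far as the arm can. A call with a number of a shift or a turn outside -1 to 1 is refused whole. A call with a gripper value outside its range is refused whole. The fingers move at their own pace and stop on an object; FORCE is the grip in N (left out, the last holds). Time passes only in rows, so rows that do not move let the fingers close. It gives the time, the measured TCP pose, the force and the opening at its end, in the units of the state.
- monitor.sense(): the state, without advancing time (a new reading comes with each control period).
- eyes.camera(name): name is "scene" or "top" or "wrist"; returns a dict with "color" (384x512x3 uint8, red, green, blue), "depth" (384x512 float32, m along the optical axis (not along the pixel's ray), 0 where there is no reading), "fx", "fy", "cx", "cy" (pixels), "rvec" (rotation vector, rad) and "tvec" (3), from world to camera coordinates, as OpenCV has them; the wrist camera has in their place "hand_eye" (4x4, takes a point from camera to tool coordinates, whose origin is the TCP and whose axes are the tool frame's). Camera axes: x right, y down, z forward; pixel columns grow to the right and rows downward; lengths in m; the calibration is good to about 2 mm. A picture is of the moment at which its call begins: read the wrist's pose just before it.
- workorder.close_job(): hands the job in, once; it reports no verdict.
The state is a dict: "time": time; "joint_positions": joint angles; "qvel": joint speeds; "joint_efforts": joint torques, N m; "tcp_pos": TCP position; "eef_rot": TCP orientation; "wrist_force": force on the tool from outside, world axes, zero at the start; "moment": the same for the moment, N m; "grip_width": finger opening in m.
Only numpy, scipy, OpenCV 4.12 (cv2) and the standard library are available. Lean on these libraries where they do the work, as an engineer would, in place of code of your own. Each camera call takes 0.05 s, during which the arm holds its last target.

## Working session

There is one attempt and no reset: what is moved stays moved. The work goes in short steps, Python scripts to look and compute and a shell command to move; the robot and the scene stay as the last step left them, time stands still between calls to the robot, and variables do not carry over. Pictures are saved under pics/ and viewed, and the job is handed in when it is done.

```bash
mkdir -p pics; cat > h.py <<'E'
import numpy as np, cv2
from scipy.spatial.transform import Rotation as R
from station import monitor, eyes, workorder, ctrl
def st(): return monitor.sense()
def Rt(s):
    q=s["eef_rot"]; return R.from_quat([q[1],q[2],q[3],q[0]]).as_matrix()
def cam(n,save=None):
    s=st(); c=eyes.camera(n); 
    if n=="wrist":
        T=np.eye(4);T[:3,:3]=Rt(s);T[:3,3]=s["tcp_pos"];c["T"]=T@np.array(c["hand_eye"])
    else:
        r=cv2.Rodrigues(np.array(c["rvec"],float))[0];T=np.eye(4);T[:3,:3]=r.T;T[:3,3]=-r.T@np.array(c["tvec"]).ravel();c["T"]=T
    if save: cv2.imwrite("pics/"+save,c["color"][:,:,::-1])
    d=c["depth"];v,u=np.mgrid[:d.shape[0],:d.shape[1]]
    P=np.stack([(u-c["cx"])/c["fx"]*d,(v-c["cy"])/c["fy"]*d,d],-1)
    c["P"]=P@c["T"][:3,:3].T+c["T"][:3,3]; c["P"][d==0]=np.nan
    return c
E
python3 - <<'E'
from h import *
s=st();print({k:np.round(v,4) for k,v in s.items()}, ctrl.hold_point_z)
print(Rt(s).round(3))
for n in ["top","scene","wrist"]:
    c=cam(n,n+"0.png"); np.savez("/tmp/"+n+".npz",P=c["P"],color=c["color"],T=c["T"]); print(n,c["T"].round(3),c["fx"],c["cx"])
E
```

```text
{'time': np.float64(0.0), 'joint_positions': array([ 1.2933,  0.7071, -0.0276,  1.485 ,  0.022 ,  0.9509, -0.0755]), 'qvel': array([-0.0013,  0.0001, -0.001 , -0.0005,  0.0002, -0.0009,  0.0005]), 'joint_efforts': array([-8.00000e-04, -8.83202e+01,  1.23410e+00, -2.36169e+01,
        1.67000e-02,  6.50000e-03,  0.00000e+00]), 'tcp_pos': array([ 0.1343, -0.5588,  0.2309]), 'eef_rot': array([-3.000e-04,  7.854e-01, -6.190e-01, -4.000e-04]), 'wrist_force': array([-0.2913, -0.0483, -0.0928]), 'moment': array([0.0054, 0.0077, 0.0061]), 'grip_width': np.float64(0.0856)} 0.0187
[[ 0.234 -0.972 -0.   ]
 [-0.972 -0.234  0.001]
 [-0.001  0.    -1.   ]]
top [[ 0.009 -0.997  0.071  0.521]
 [-1.    -0.011 -0.027  0.038]
 [ 0.028 -0.071 -0.997  1.366]
 [ 0.     0.     0.     1.   ]] 411.22536785494486 249.29603034200144
scene [[-0.798  0.44  -0.411  1.119]
 [ 0.602  0.581 -0.548  0.707]
 [-0.002 -0.685 -0.729  0.993]
 [ 0.     0.     0.     1.   ]] 423.92591014928155 268.1237455015107
wrist [[ 0.234 -0.936 -0.261  0.201]
 [-0.972 -0.226 -0.061 -0.542]
 [-0.002  0.268 -0.963  0.372]
 [ 0.     0.     0.     1.   ]] 295.9597414805774 253.03009680832116
```

View pics/top0.png

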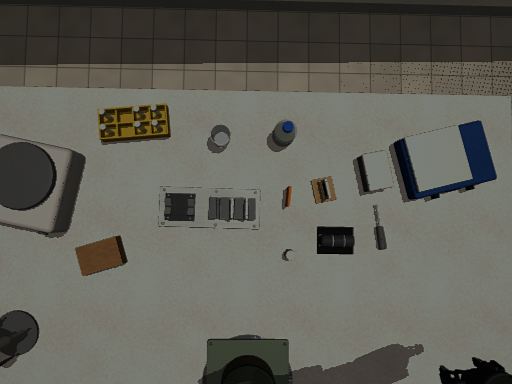

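View pics/scene0.png

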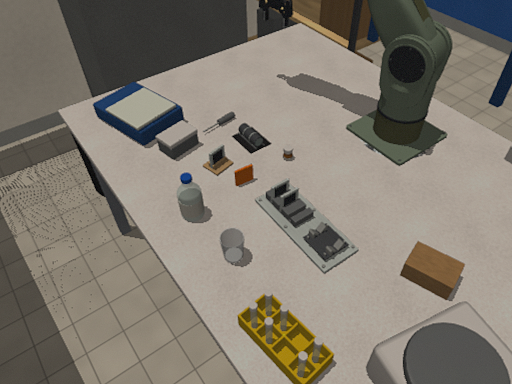

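View pics/wrist0.png

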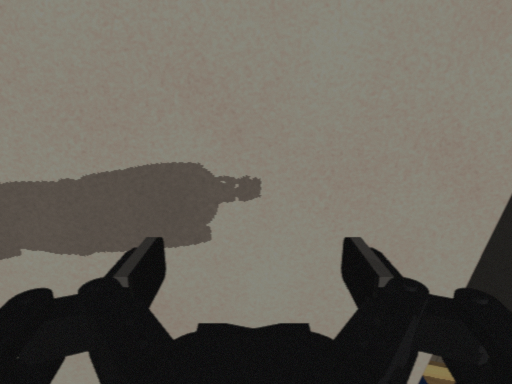

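```bash
python3 - <<'E'
from h import *
z=np.load("/tmp/top.npz");P=z["P"];im=z["color"][:,:,::-1]
a=cv2.resize(im[175:270,150:265],None,fx=6,fy=6,interpolation=cv2.INTER_CUBIC);cv2.imwrite("pics/jz.png",a[:590])
a=cv2.resize(im[165:265,275:395],None,fx=6,fy=5.9,interpolation=cv2.INTER_CUBIC);cv2.imwrite("pics/bz.png",a[:590])
for v,u in [(208,210),(208,180),(207,220),(207,226),(207,232),(207,238),(207,244),(207,250),(240,336),(188,323),(196,289),(255,289),(170,375)]: print(u,v,P[v,u].round(3))
E
```

```text
210 208 [0.554 0.127 0.041]
180 208 [0.554 0.226 0.022]
220 207 [0.557 0.095 0.043]
226 207 [0.558 0.076 0.04 ]
232 207 [0.557 0.056 0.078]
238 207 [0.558 0.037 0.041]
244 207 [0.559 0.018 0.034]
250 207 [ 0.558 -0.001  0.043]
336 240 [ 0.455 -0.278  0.047]
323 188 [ 0.624 -0.243  0.017]
289 196 [ 0.594 -0.125  0.061]
289 255 [ 0.406 -0.128  0.039]
375 170 [ 0.68  -0.399  0.071]
```

View pics/jz.png

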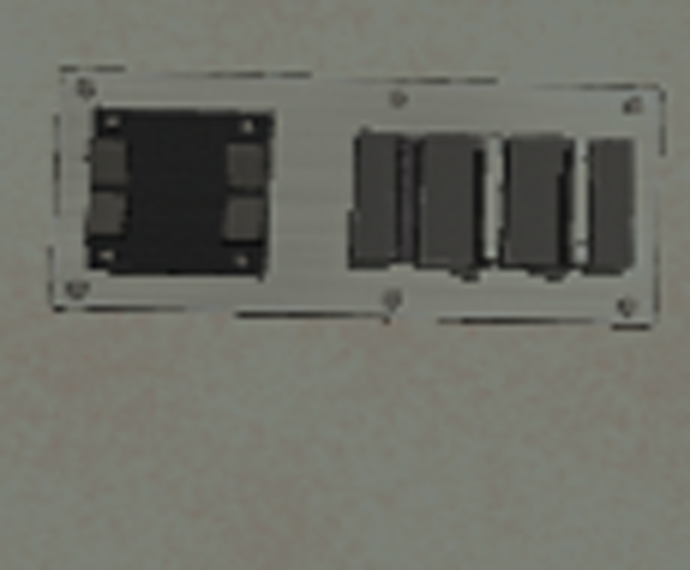

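View pics/bz.png

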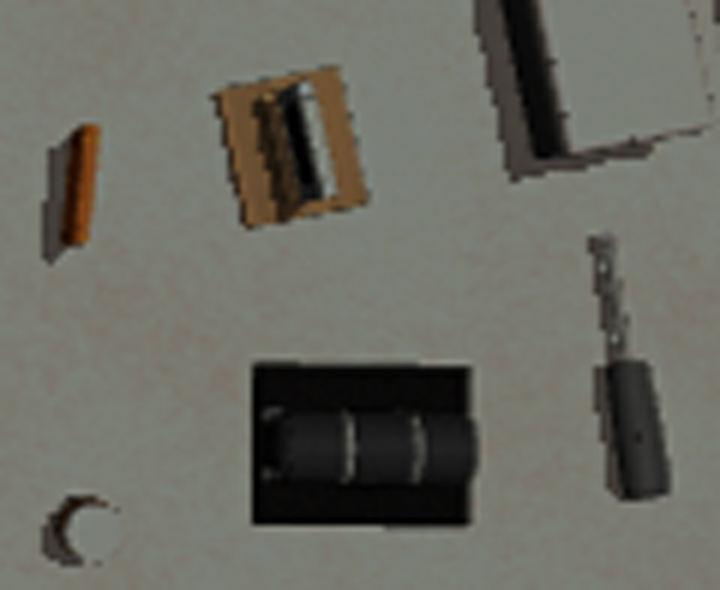

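```bash
python3 - <<'E'
from h import *
for n in ["top","scene"]:
    z=np.load(f"/tmp/{n}.npz");P=z["P"];x,y,zz=P[...,0],P[...,1],P[...,2]
    def rep(name,m):
        q=P[m];
        if len(q)<5: print(n,name,len(q));return
        r=cv2.minAreaRect(q[:,:2].astype(np.float32)*1000);print(n,name,len(q),q.mean(0).round(4),"rect",np.round(r[0],1),np.round(r[1],1),round(r[2],1))
    rep("filter",(abs(x-.625)<.06)&(abs(y+.24)<.06)&(zz>.055)&(zz<.08))
    rep("stand",(abs(x-.625)<.07)&(abs(y+.24)<.07)&(zz>.006)&(zz<.08))
    rep("barrel",(abs(x-.455)<.05)&(abs(y+.275)<.08)&(zz>.02))
    rep("plates",(abs(x-.555)<.06)&(abs(y-.03)<.06)&(zz>.06))
    rep("rackwalls",(abs(x-.555)<.06)&(abs(y-.05)<.1)&(zz>.033)&(zz<.043))
    rep("cradle",(abs(x-.555)<.07)&(abs(y-.23)<.08)&(zz>.035)&(zz<.06))
    rep("jig",(abs(x-.555)<.12)&(abs(y-.11)<.2)&(zz>.006))
E
```

```text
top filter 67 [ 0.6195 -0.2454  0.0707] rect [ 619.6 -245.5] [62.6  9.7] 10.5
top stand 485 [ 0.619  -0.2429  0.0225] rect [ 618.5 -241.9] [130.6 129.5] 2.8
top barrel 397 [ 0.4538 -0.2846  0.0398] rect [ 454.3 -287.5] [ 39.4 101.8] 0.7
top plates 103 [0.5557 0.0344 0.0806] rect [554.   32.7] [62.4 53.3] 0.5
top rackwalls 720 [0.5553 0.0562 0.0384] rect [555.2  56.8] [149.9  69.8] 88.7
top cradle 159 [0.5597 0.2263 0.0428] rect [559.6 226. ] [93.3 74.1] 87.9
top jig 4133 [0.5562 0.13   0.0228] rect [554.9 110.8] [397.7 237.9] 89.9
scene filter 89 [ 0.6191 -0.2429  0.0659] rect [ 617.1 -244.6] [65.  12.3] 12.9
scene stand 420 [ 0.6215 -0.2372  0.0312] rect [ 624.6 -248.7] [81.9 88.3] 14.9
scene barrel 268 [ 0.4579 -0.2789  0.0361] rect [ 453.5 -285.8] [106.5  40. ] 89.2
scene plates 229 [0.554  0.0372 0.0734] rect [553.   35.7] [58.7 65.5] 87.9
scene rackwalls 539 [0.5583 0.077  0.0374] rect [552.9  58.9] [151.9  73.1] 88.4
scene cradle 186 [0.5569 0.2296 0.0419] rect [560.2 227.7] [95.2 72.5] 88.1
scene jig 3968 [0.5645 0.1512 0.0251] rect [534.  133.8] [333.2 175.5] 89.2
```

```bash
python3 -m handwheel '0.4 -0.0398 -0.1135 0 0 0 0;0.4 -0.0398 -0.1135 0 0 0 0;0.4 -0.0398 -0.1135 0 0 0 0;0.4 -0.0398 -0.1135 0 0 0 0;0.4 -0.0398 -0.1135 0 0 0 0;0.4 -0.0398 -0.1135 0 0 0 0;0.4 -0.0398 -0.1135 0 0 0 0;0.4 -0.0398 -0.1135 0 0 0 0;0.4 -0.0398 -0.1135 0 0 0 0;0.4 -0.0398 -0.1135 0 0 0 0;0.4 -0.0398 -0.1135 0 0 0 0;0.4 -0.0398 -0.1135 0 0 0 0' 40
```

```text
time: 1.35
tcp_pos: [0.6208, -0.2445, 0.2312]
eef_rot: [0.0, 0.785, -0.619, -0.0]
wrist_force: [-0.4, -0.1, -0.0]
grip_width: 0.0341
```

```bash
python3 -m handwheel '0.4 0 0 0 0 0 0;0.4 0 0 0 0 0 0' ; python3 - <<'E'
from h import *
c=cam("wrist","w1.png");s=st();print(s["tcp_pos"],s["grip_width"]);P=c["P"]
m=(P[...,2]>.06)&(P[...,2]<.08)&(abs(P[...,0]-.62)<.05)&(abs(P[...,1]+.245)<.04)
q=P[m];r=cv2.minAreaRect(q[:,:2].astype(np.float32)*1000);print(len(q),q.mean(0),r)
np.savez("/tmp/w1.npz",P=P)
E
```

```text
time: 1.55
tcp_pos: [0.6197, -0.2453, 0.2305]
eef_rot: [0.0, 0.786, -0.618, -0.001]
wrist_force: [-0.7, -0.8, 0.2]
grip_width: 0.0341
[ 0.61897054 -0.24640675  0.23088069] 0.03437677355514802
468 [ 0.62194958 -0.24517696  0.07068125] ((620.5159301757812, -245.47244262695312), (63.730682373046875, 8.004817962646484), 12.391885757446289)
```

View pics/w1.png

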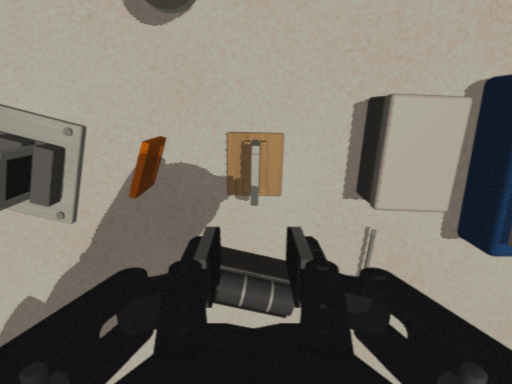

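```bash
python3 -m handwheel '0.4 -0.0013 -0.0042 0.1 0 0 0.0067;0.4 0 0 0.1 0 0 0;0.4 0 0 0.1 0 0 0;0.4 0 0 0.1 0 0 0;0.4 0 0 0.05 0 0 0;0.4 0 0 0.0275 0 0 0;0.4 0 0 0 0 0 0;0.4 0 0 0 0 0 0' 40;python3 - <<'E'
from h import *
c=cam("wrist","w2.png")
E
```

```text
time: 2.4
tcp_pos: [0.6213, -0.2458, 0.0416]
eef_rot: [-0.0, 0.779, -0.627, 0.001]
wrist_force: [0.1, 0.3, 0.7]
grip_width: 0.0342
```

View pics/w2.png

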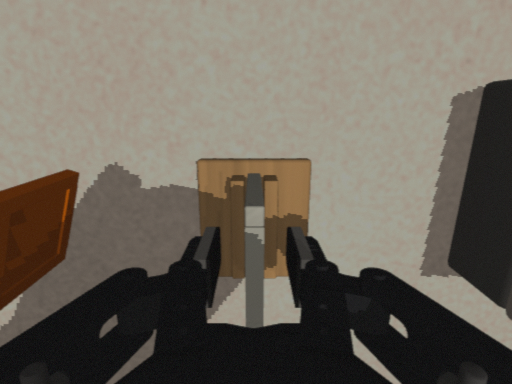

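```bash
python3 -m handwheel '0 0 0 0 0 0 0;0 0 0 0 0 0 0;0 0 0 0 0 0 0;0 0 0 0 0 0 0;0 0 0 0 0 0 0;0 0 0 0 0 0 0' 40;  python3 -m handwheel '0 0 0 -0.02 0 0 0;0 0 0 -0.05 0 0 0;0 0 0 -0.1 0 0 0;0 0 0 -0.1 0 0 0;0 0 0 -0.04 0 0 0;0 0 0 0 0 0 0;0 0 0 0 0 0 0';python3 - <<'E'
from h import *
c=cam("wrist","w3.png");s=st();print(s["tcp_pos"],Rt(s).round(4),s["grip_width"]);P=c["P"]
t=s["tcp_pos"]
m=(abs(P[...,0]-t[0])<.05)&(abs(P[...,1]-t[1])<.03)&(abs(P[...,2]-t[2]-.031)<.008)
q=P[m];r=cv2.minAreaRect(q[:,:2].astype(np.float32)*1000);print(len(q),q.mean(0),r)
E
```

```text
time: 3.05
tcp_pos: [0.6214, -0.2455, 0.0413]
eef_rot: [-0.0, 0.779, -0.627, 0.001]
wrist_force: [-0.7, 0.2, 6.7]
grip_width: 0.0073
time: 3.75
tcp_pos: [0.6207, -0.245, 0.1642]
eef_rot: [-0.0, 0.779, -0.627, -0.0]
wrist_force: [-0.4, 0.4, -1.1]
grip_width: 0.0073
[ 0.62054247 -0.24491418  0.16353234] [[ 2.132e-01 -9.770e-01 -1.200e-03]
 [-9.770e-01 -2.132e-01  6.000e-04]
 [-9.000e-04  1.000e-03 -1.000e+00]] 0.007563442342081593
3498 [ 0.62652071 -0.24270285  0.19434575] ((624.20166015625, -245.2539520263672), (56.0223503112793, 31.807174682617188), 33.951778411865234)
```

View pics/w3.png

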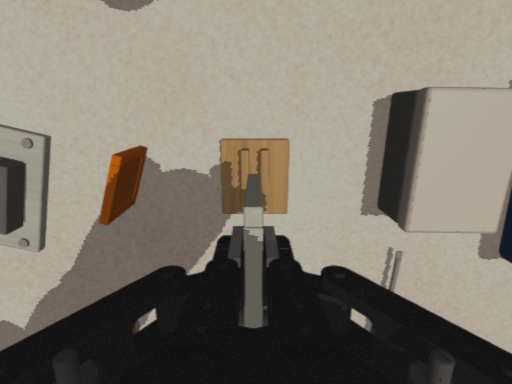

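```bash
python3 -m handwheel '0 0 0 -0.05 0 0 0.0378;0 0 0 -0.05 0 0 0.0378;0 -0.1083 0.0226 0 0 0 0;0 -0.1083 0.0226 0 0 0 0;0 -0.1083 0.0226 0 0 0 0;0 -0.1083 0.0226 0 0 0 0;0 -0.1083 0.0226 0 0 0 0;0 -0.1083 0.0226 0 0 0 0;0 -0.1083 0.0226 0 0 0 0;0 -0.1083 0.0226 0 0 0 0;0 0 0 0 0 0 0;0 0 0 0 0 0 0' 40;python3 - <<'E'
from h import *
c=cam("wrist","w4.png");s=st();print(s["tcp_pos"],Rt(s).round(4),s["grip_width"]);P=c["P"];np.savez("/tmp/w4.npz",P=P,color=c["color"])
E
```

```text
time: 5.0
tcp_pos: [0.5561, 0.1035, 0.2035]
eef_rot: [-0.001, -0.7, 0.715, 0.0]
wrist_force: [0.6, -0.9, 0.0]
grip_width: 0.0072
[0.5563706  0.10235667 0.20369502] [[-2.300e-02 -9.997e-01 -1.000e-03]
 [-9.997e-01  2.300e-02 -8.000e-04]
 [ 8.000e-04  1.000e-03 -1.000e+00]] 0.00727754897558078
```

View pics/w4.png

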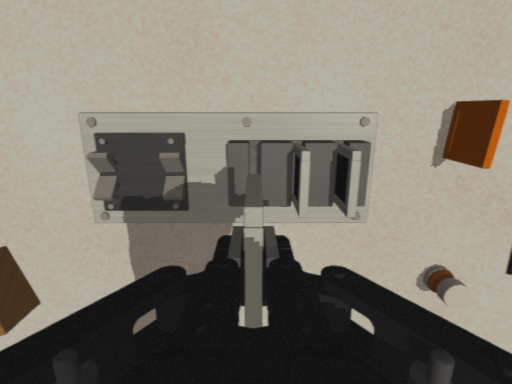

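```bash
python3 - <<'E'
from h import *
z=np.load("/tmp/w4.npz");P=z["P"];Z=P[...,2]
# walls on two blocks around free slot
m=(Z>.034)&(Z<.042)&(P[...,0]>.515)&(P[...,0]<.595)&(P[...,1]>.02)&(P[...,1]<.14)
n,l,stt,ce=cv2.connectedComponentsWithStats(m.astype(np.uint8))
for i in range(1,n):
    if stt[i,4]>60:
        q=P[l==i];r=cv2.minAreaRect(q[:,:2].astype(np.float32)*1000);print(stt[i],q[:,2].mean().round(4),np.round(r[0],1),np.round(r[1],1),round(r[2],2))
# plates
m=(Z>.074)&(Z<.086)&(P[...,0]>.5)&(P[...,0]<.6)&(P[...,1]<.08)&(P[...,1]>-.05)
n,l,stt,ce=cv2.connectedComponentsWithStats(m.astype(np.uint8))
for i in range(1,n):
    if stt[i,4]>60:
        q=P[l==i];r=cv2.minAreaRect(q[:,:2].astype(np.float32)*1000);print('plate',stt[i],q[:,2].mean().round(4),np.round(r[0],1),np.round(r[1],1),round(r[2],2))
# cradle platform & flanks
m=(Z>.02)&(Z<.032)&(P[...,0]>.48)&(P[...,0]<.64)&(P[...,1]>.15)&(P[...,1]<.3)
q=P[m];r=cv2.minAreaRect(q[:,:2].astype(np.float32)*1000);print('floor',len(q),q[:,2].mean(),r)
m=(Z>.033)&(Z<.06)&(P[...,0]>.48)&(P[...,0]<.64)&(P[...,1]>.15)&(P[...,1]<.3)
n,l,stt,ce=cv2.connectedComponentsWithStats(m.astype(np.uint8))
for i in range(1,n):
    if stt[i,4]>30:
        q=P[l==i];r=cv2.minAreaRect(q[:,:2].astype(np.float32)*1000);print('flank',stt[i],q[:,2].min().round(4),q[:,2].max().round(4),np.round(r[0],1),np.round(r[1],1),round(r[2],2))
E
```

```text
[ 227  142   23   65 1265] 0.0368 [555.8 120.8] [23. 70.] 88.95
[ 261  142   33   65 1953] 0.0368 [554.8  80. ] [33.2 70.5] 89.21
[ 305  142   30   64 1565] 0.0367 [554.6  34.9] [69.7 30.5] 0.87
plate [298 150  13  68 622] 0.0785 [554.7  57.5] [ 8.4 63.9] 89.09
plate [346 150  16  68 686] 0.0783 [553.7  11.5] [ 9.  64.2] 89.44
floor 5381 0.025306764349720748 ((557.6659545898438, 227.10617065429688), (96.14351654052734, 87.40350341796875), 88.76273345947266)
flank [ 86 152  28  17 387] 0.033 0.0486 [574.6 263.9] [21.2 17.8] 88.7
flank [159 152  24  17 346] 0.033 0.0491 [573.1 189.9] [20.2 17.8] 88.95
flank [ 93 181  25  20 413] 0.033 0.0482 [542.1 264.4] [21.1 18.9] 88.34
flank [163 180  22  20 375] 0.0331 0.0486 [541.7 190.6] [20.6 18.6] 89.47
```

```bash
python3 - <<'E'
from h import *
z=np.load("/tmp/w4.npz");P=z["P"]
s=st();L=(P-s["tcp_pos"])@Rt(s)
for v in list(range(165,332,6)): print(v,z["color"][v,254],(L[v,254]*1000).round(1),end="|")
m=(abs(L[...,0])<.012)&(L[...,2]<-.026)&(L[...,2]>-.037)
q=L[m];print()
for a in range(-50,50,6):
    k=q[(q[:,1]*1000>a)&(q[:,1]*1000<a+6)]
    if len(k): print(a,len(k),(k.min(0)*1000).round(1),(k.max(0)*1000).round(1))
E
```

```text
165 [104  98  96] [ -1.7  -6.3 187.4]|171 [96 91 89] [ -1.7   0.7 188.2]|177 [77 76 70] [ -2.1 -30.4  22.9]|183 [79 78 71] [ -2.2 -30.3   9.4]|189 [79 78 71] [ -2.2 -30.1  -1.8]|195 [80 79 72] [ -2.2 -30.2 -12.8]|201 [80 79 72] [ -2.2 -30.2 -21.7]|207 [141 139 127] [ -2.2 -29.8 -28.2]|213 [169 165 152] [ -2.2 -27.7 -29.5]|219 [163 160 146] [ -2.2 -25.  -29.2]|225 [162 159 145] [ -2.2 -22.7 -29.8]|231 [164 161 145] [ -2.2 -20.4 -30.5]|237 [145 142 130] [ -2.2 -17.6 -30.2]|243 [99 97 89] [ -2.2 -14.3 -29. ]|249 [98 97 88] [ -2.2 -11.9 -29.7]|255 [99 96 88] [ -2.2  -9.1 -29.6]|261 [99 97 89] [ -2.2  -5.5 -28. ]|267 [98 97 89] [ -2.2  -3.5 -29.6]|273 [99 97 88] [ -2.1  -0.7 -29.5]|279 [99 97 89] [ -2.1   2.5 -29.1]|285 [99 96 89] [ -2.1   5.2 -29.5]|291 [97 96 87] [ -2.1   8.1 -29.5]|297 [98 97 90] [ -2.1  11.6 -28.9]|303 [99 96 88] [ -2.1  13.9 -29.9]|309 [98 97 88] [ -2.1  17.2 -29.5]|315 [98 96 88] [ -2.1  20.2 -29.7]|321 [98 96 88] [ -2.1  23.5 -29.5]|327 [94 93 83] [ -2.   26.4 -29.9]|
-32 253 [ -6.3 -30.8 -31.1] [  1.4 -26.  -26. ]
-26 274 [ -6.3 -26.  -30.8] [  1.5 -20.  -27.9]
-20 263 [ -6.3 -19.9 -31. ] [  1.5 -14.1 -28. ]
-14 708 [-12. -14. -37.] [ 10.5  -8.  -26. ]
-8 362 [ -8.2  -8.  -36.8] [ 12.   -2.  -26.5]
-2 323 [ -7.5  -2.  -36.9] [  2.8   4.  -27.7]
4 318 [ -7.5   4.  -37. ] [  2.8  10.  -27.8]
10 225 [ -7.5  10.  -36.4] [  2.9  16.  -28.1]
16 200 [ -6.1  16.  -30.8] [  1.5  21.9 -28.2]
22 165 [ -6.1  22.  -30.9] [  1.6  27.3 -27.8]
```

```bash
python3 -m handwheel '0 0 0 0.1 0 0 0;0 0 0 0.1 0 0 0;0 0 0 0.08 0 0 0;0 0 0 0.03 0 0 0;0 0 0 0 0 0 0;0 0 0 0 0 0 0' 40;python3 - <<'E'
from h import *
c=cam("wrist","w5.png");s=st();print(s["tcp_pos"],Rt(s).round(4),s["grip_width"]);P=c["P"];np.savez("/tmp/w5.npz",P=P,color=c["color"])
a=cv2.resize(c["color"][100:250,150:350,::-1],None,fx=4,fy=4,interpolation=cv2.INTER_CUBIC);cv2.imwrite("pics/w5z.png",a)
L=(P-s["tcp_pos"])@Rt(s)*1000
for v in (130,145,160,175): print(v,[(u,*L[v,u].round(1).tolist()) for u in range(220,292,3)])
c=cam("scene"); cv2.imwrite("pics/s5.png",cv2.resize(c["color"][150:280,220:380,::-1],None,fx=4.6,fy=4.6,interpolation=cv2.INTER_CUBIC))
E
```

```text
time: 5.65
tcp_pos: [0.5572, 0.1025, 0.0815]
eef_rot: [0.0, -0.699, 0.715, -0.0]
wrist_force: [-0.4, 0.2, 0.3]
grip_width: 0.0068
[0.55729136 0.10270909 0.08177614] [[-2.320e-02 -9.997e-01  1.900e-03]
 [-9.997e-01  2.320e-02  3.000e-04]
 [-4.000e-04 -1.900e-03 -1.000e+00]] 0.007389073046641148
130 [(220, -24.4, -53.5, 70.2), (223, -22.4, -53.4, 71.2), (226, -20.3, -53.4, 71.0), (229, -18.2, -53.4, 71.2), (232, -16.1, -53.4, 70.9), (235, -13.8, -53.6, 68.4), (238, -11.7, -53.7, 67.9), (241, -9.6, -53.7, 67.6), (244, -7.5, -53.6, 68.3), (247, -5.4, -53.7, 67.8), (250, -3.4, -53.3, 73.5), (253, -1.3, -53.4, 71.7), (256, 0.8, -53.4, 71.4), (259, 2.9, -53.5, 70.9), (262, 5.1, -53.4, 71.4), (265, 7.2, -53.4, 71.4), (268, 9.3, -53.5, 70.8), (271, 11.4, -53.4, 71.6), (274, 13.6, -53.3, 72.5), (277, 15.6, -53.4, 71.3), (280, 17.7, -53.5, 70.4), (283, 19.7, -53.5, 69.9), (286, 22.0, -53.4, 71.4), (289, 24.1, -53.5, 70.9)]
145 [(220, -24.8, -43.0, 70.7), (223, -22.7, -42.9, 71.1), (226, -20.5, -43.0, 70.7), (229, -18.4, -42.8, 71.7), (232, -16.3, -42.9, 71.3), (235, -14.1, -43.0, 70.5), (238, -
[... 1018 characters left out ...]
.9, -33.1, 65.3), (286, 22.0, -33.1, 65.8), (289, 24.1, -33.1, 65.7)]
175 [(220, -22.5, -26.7, 45.6), (223, -20.6, -26.6, 45.9), (226, -18.6, -26.9, 44.7), (229, -16.7, -26.9, 44.8), (232, -14.8, -26.7, 45.6), (235, -12.8, -27.0, 44.1), (238, -10.9, -27.0, 44.5), (241, -9.0, -26.5, 46.4), (244, -7.1, -26.7, 45.9), (247, -5.6, -21.9, 67.2), (250, -3.0, -30.3, 29.5), (253, -1.2, -30.5, 28.8), (256, 0.5, -30.3, 29.6), (259, 2.3, -30.5, 28.8), (262, 5.2, -21.9, 67.2), (265, 6.5, -26.7, 45.6), (268, 8.5, -26.7, 45.9), (271, 10.4, -26.7, 45.8), (274, 12.3, -26.7, 45.8), (277, 14.3, -26.6, 46.2), (280, 16.2, -26.8, 45.3), (283, 18.0, -26.9, 44.8), (286, 20.0, -26.8, 45.3), (289, 21.9, -26.9, 44.8)]
```

View pics/w5z.png

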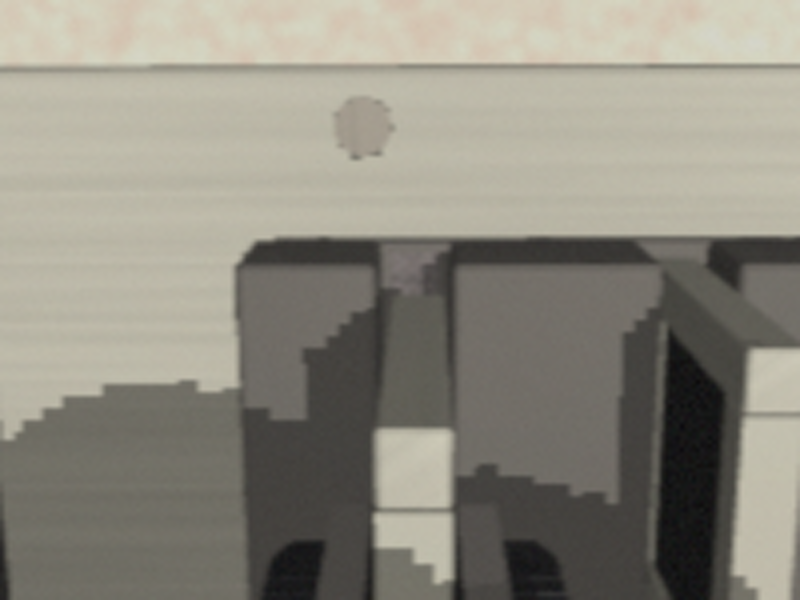

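View pics/s5.png

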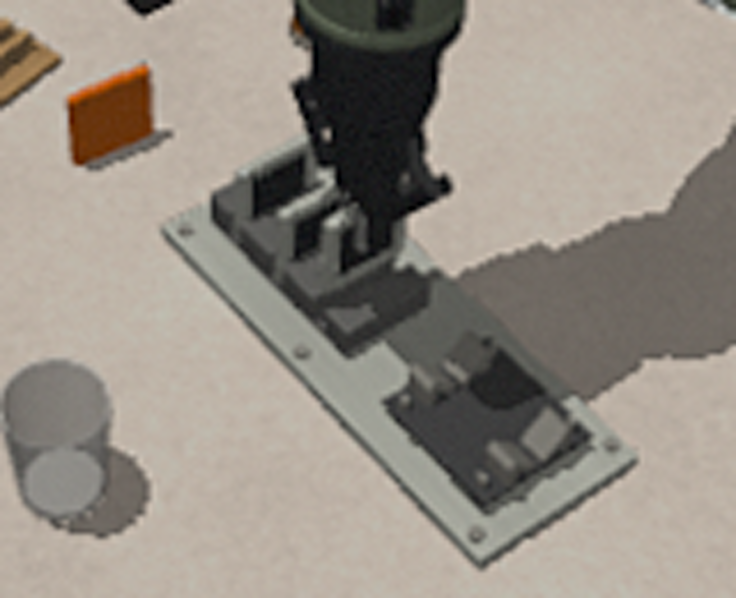

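```bash
python3 - <<'E'
from h import *
z=np.load("/tmp/w5.npz");P=z["P"];s=st();L=(P-s["tcp_pos"])@Rt(s)*1000
print("plate front face")
for v in range(174,206,3):
    r=L[v];k=[u for u in range(235,275) if -34<r[u,1]<-28 and abs(r[u,0])<9]
    if len(k): print(v,k[0],k[-1],r[k[0]].round(1),r[k[-1]].round(1), ((r[k[0],0]+r[k[-1],0])/2).round(2))
print("wall tops")
for v in range(164,200,3):
    r=L[v];a=[u for u in range(205,255) if 42<r[u,2]<48 ];b=[u for u in range(255,320) if 42<r[u,2]<48]
    if a and b: print(v,a[0],a[-1],b[0],b[-1],r[a[-1]].round(1),r[b[0]].round(1),((r[a[-1],0]+r[b[0],0])/2).round(2))
z=np.load("/tmp/w4.npz");P=z["P"]
E
```

```text
plate front face
174 248 260 [ -4.1 -30.3  32.6] [  3.1 -30.6  31.3] -0.48
177 248 261 [ -3.9 -30.3  24.8] [  3.6 -29.9  26.5] -0.17
180 248 261 [ -3.8 -30.5  16.6] [  3.4 -30.2  17.6] -0.22
183 247 261 [ -4.2 -30.2  11. ] [  3.2 -30.5   9.9] -0.53
186 247 261 [ -4.1 -30.3   4.5] [  3.  -30.2   4.7] -0.54
189 246 262 [ -4.5 -29.8   0.4] [  3.4 -29.7   0.8] -0.54
192 246 262 [ -4.3 -30.6  -7.9] [  3.2 -30.3  -6.8] -0.55
195 246 262 [ -4.2 -30.5 -12.3] [  3.1 -30.4 -12.2] -0.58
198 245 262 [ -4.6 -30.3 -16.5] [  2.9 -30.4 -16.7] -0.82
201 245 262 [ -4.4 -30.5 -21.4] [  2.8 -30.5 -21.6] -0.82
204 244 263 [ -4.8 -29.8 -23.4] [  3.1 -30.3 -24.9] -0.85
wall tops
167 209 244 263 315 [ -6.9 -31.8  46.5] [  5.4 -31.6  47.6] -0.73
170 209 244 263 319 [ -6.9 -30.1  45.6] [  5.4 -29.8  46.8] -0.73
173 209 244 263 319 [ -6.9 -28.   45.9] [  5.4 -27.7  47.3] -0.72
176 210 244 263 319 [ -6.9 -26.2  45.3] [  5.4 -26.1  45.8] -0.74
179 210 244 263 319 [ -6.9 -24.   46.3] [  5.4 -23.9  46.8] -0.74
182 210 244 263 319 [ -6.9 -22.   46.1] [  5.4 -22.   46.1] -0.74
185 210 244 263 314 [ -6.9 -20.   45.9] [  5.5 -19.9  46.6] -0.73
188 210 244 263 314 [ -6.9 -18.2  45.2] [  5.5 -18.   45.8] -0.73
191 210 244 263 314 [ -7.  -16.1  45.3] [  5.5 -15.9  46.1] -0.73
194 210 244 263 314 [ -7.  -13.9  45.8] [  5.6 -13.6  47.1] -0.72
197 210 244 263 314 [ -7.  -12.2  44.9] [  5.5 -12.   45.5] -0.73
```

```bash
python3 -m handwheel '0 -0.001 0.0016 0 0 0 0;0 0 0 0.025 0 0 0;0 0 0 0.025 0 0 0;0 0 0 0.015 0 0 0;0 0 0 0.008 0 0 0;0 0 0 0 0 0 0;0 0 0 0 0 0 0' 40
```

```text
time: 6.45
tcp_pos: [0.556, 0.1034, 0.0512]
eef_rot: [0.0, -0.699, 0.715, -0.0]
wrist_force: [-0.7, -0.6, -1.0]
grip_width: 0.0071
```

```bash
python3 -m handwheel '0 0 0 0.003 0 0 0;0 0 0 0.002 0 0 0;0 0 0 0 0 0 0' 40; python3 - <<'E'
from h import *
c=cam("wrist","w6.png");s=st();print(s["tcp_pos"],s["wrist_force"]);P=c["P"];L=(P-s["tcp_pos"])@Rt(s)*1000
for v in range(164,215,4):
    r=L[v];k=[u for u in range(235,275) if -34<r[u,1]<-28 and abs(r[u,0])<9 and r[u,2]<12]
    if len(k): print(v,r[k[0]].round(1),r[k[-1]].round(1))
    a=[u for u in range(205,255) if 10<r[u,2]<17 and r[u,1]>-37];b=[u for u in range(255,320) if 10<r[u,2]<17]
    if a and b: print(' w',v,r[a[-1]].round(1),r[b[0]].round(1))
E
```

```text
time: 6.75
tcp_pos: [0.556, 0.1034, 0.0492]
eef_rot: [0.0, -0.699, 0.715, -0.0]
wrist_force: [0.5, -0.1, -0.3]
grip_width: 0.0073
[0.55596495 0.10342914 0.04920861] [-0.08860457 -0.53790748  0.40533383]
176 [  7.6 -33.8  11.7] [  7.6 -33.8  11.7]
 w 176 [ -6.3 -33.4  13.5] [  6.1 -33.4  13.7]
180 [ -7.8 -31.6  11.7] [  8.1 -31.7  11.5]
 w 180 [ -0.9 -30.6  16. ] [ -0.3 -30.7  15.6]
184 [ -7.8 -29.4  12. ] [  7.7 -29.4  11.9]
 w 184 [ -6.3 -29.   13.4] [  6.1 -29.   13.6]
188 [ -4.4 -30.7  -1.3] [  2.5 -30.7  -1.1]
 w 188 [ -6.3 -27.1  12.3] [  6.1 -26.9  12.8]
192 [ -4.7 -30.6  -8. ] [  2.8 -30.3  -7.1]
 w 192 [ -6.3 -24.7  12.7] [  6.1 -24.8  12.6]
196 [ -4.5 -30.8 -15.2] [  2.6 -30.6 -14.4]
 w 196 [ -6.3 -22.7  11.8] [  6.2 -22.1  13.8]
200 [ -4.9 -30.2 -19.4] [  2.5 -30.6 -20.4]
 w 200 [ -6.4 -19.5  14.7] [  6.2 -20.1  13.1]
204 [ -4.7 -30.7 -26.3] [  2.8 -29.8 -23.6]
 w 204 [ -6.3 -18.1  11.9] [  6.3 -17.8  13. ]
208 [ -5.  -30.3 -30.1] [  2.6 -30.  -29.4]
 w 208 [ -6.9 -15.8  11.9] [  6.3 -15.5  12.8]
212 [ -5.  -28.5 -29.8] [  2.6 -28.4 -29.7]
 w 212 [ -6.9 -13.5  11.9] [  5.9 -12.3  15.5]
```

View pics/w6.png

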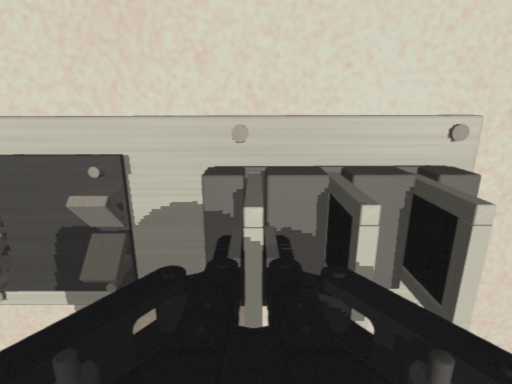

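```bash
python3 -m handwheel '0 0.001 -0.0008 0.001 0 0 0;0 0 0 0 0 0 0' 40;python3 -m handwheel '0 0 0 0.002 0 0 0;0 0 0 0 0 0 0' 40 
```

```text
time: 7.0
tcp_pos: [0.5561, 0.1031, 0.0492]
eef_rot: [0.0, -0.699, 0.715, 0.0]
wrist_force: [-4.1, 0.2, 10.1]
grip_width: 0.0072
time: 7.2
tcp_pos: [0.5562, 0.1032, 0.0491]
eef_rot: [0.0, -0.699, 0.715, 0.0]
wrist_force: [-8.0, 0.9, 25.3]
grip_width: 0.0073
```

```bash
python3 -m handwheel '0 0 0 -0.0026 0 0 0;0 0 0 0 0 0 0' 40;python3 -m handwheel '0.22 0 0 0 0 0 0;0.22 0 0 0 0 0 0;0.22 0 0 0 0 0 0;0.22 0 0 0 0 0 0' 40;python3 - <<'E'
from h import *
c=cam("wrist","w7.png")
E
```

```text
time: 7.4
tcp_pos: [0.5563, 0.103, 0.0492]
eef_rot: [0.0, -0.699, 0.715, -0.0]
wrist_force: [-1.3, -0.9, 8.3]
grip_width: 0.0075
time: 7.8
tcp_pos: [0.5562, 0.103, 0.0489]
eef_rot: [-0.0, -0.699, 0.715, 0.0]
wrist_force: [-0.1, -0.4, 0.2]
grip_width: 0.0186
```

View pics/w7.png

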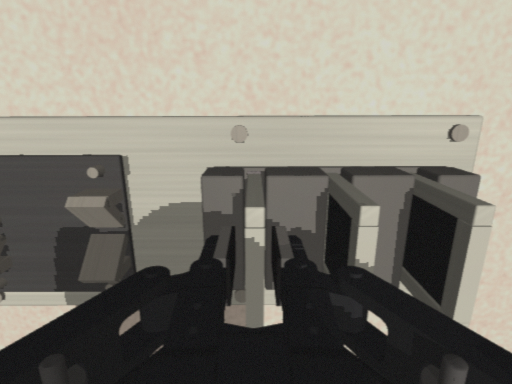

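```bash
python3 -m handwheel '0.22 0 0 -0.025 0 0 0;0.22 0 0 -0.1 0 0 0;0.22 0 0 -0.12 0 0 0;0.22 0 0 -0.12 0 0 0;0.22 0 0 -0.05 0 0 0;0.22 0 0 0 0 0 0;0.22 0 0 0 0 0 0' 40;python3 - <<'E'
from h import *
c=cam("wrist","w8.png");P=c["P"];Z=P[...,2]
m=(Z>.07)&(Z<.09)&(P[...,0]>.5)&(P[...,0]<.61)&(P[...,1]<.13)&(P[...,1]>-.05)
n,l,stt,ce=cv2.connectedComponentsWithStats(m.astype(np.uint8))
for i in range(1,n):
    if stt[i,4]>60:
        q=P[l==i];r=cv2.minAreaRect(q[:,:2].astype(np.float32)*1000);print('plate',stt[i],q[:,2].mean().round(4),np.round(r[0],1),np.round(r[1],1),round(r[2],2))
m=(Z>.033)&(Z<.06)&(P[...,0]>.48)&(P[...,0]<.64)&(P[...,1]>.15)&(P[...,1]<.3)
n,l,stt,ce=cv2.connectedComponentsWithStats(m.astype(np.uint8))
for i in range(1,n):
    if stt[i,4]>30:
        q=P[l==i];r=cv2.minAreaRect(q[:,:2].astype(np.float32)*1000);print('flank',stt[i],q[:,2].min().round(4),q[:,2].max().round(4),np.round(r[0],1),np.round(r[1],1),round(r[2],2))
E
```

```text
time: 8.55
tcp_pos: [0.556, 0.103, 0.2152]
eef_rot: [0.0, -0.699, 0.715, 0.0]
wrist_force: [-0.4, 0.2, -1.5]
grip_width: 0.0187
plate [250 149   9  65 520] 0.0787 [555.3 103.6] [ 7.7 63.4] 88.92
plate [296 148  12  66 623] 0.0781 [554.5  57.4] [ 8.4 64.2] 88.82
plate [341 148  16  66 707] 0.0777 [553.6  11.6] [ 9.  64.3] 88.88
flank [ 92 151  27  17 359] 0.033 0.0485 [574.2 264.1] [21.5 18.4] 88.92
flank [163 151  22  17 324] 0.0331 0.0477 [572.7 190. ] [20.4 18.6] 88.7
flank [ 98 178  25  20 385] 0.033 0.0485 [542.8 264.5] [21.4 19.6] 89.26
flank [166 178  21  20 356] 0.0331 0.0481 [541.  190.3] [19.6 20.3] 1.02
```

View pics/w8.png

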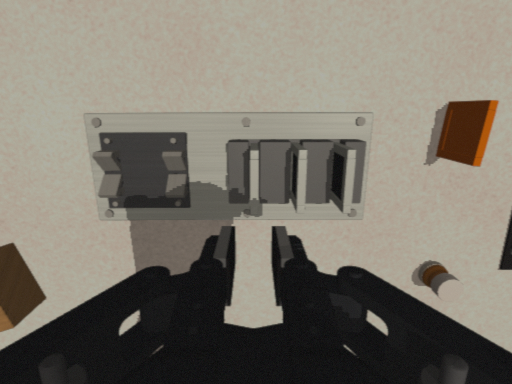

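```bash
python3 - <<'E'
from h import *
s=st();print(s["joint_positions"].round(3),Rt(s).round(4))
E
```

```text
[-0.339  0.722  0.195  1.549 -0.166  0.888 -1.68 ] [[-2.270e-02 -9.997e-01 -9.000e-04]
 [-9.997e-01  2.270e-02 -0.000e+00]
 [ 1.000e-04  9.000e-04 -1.000e+00]]
```

```bash
python3 - <<'E'
import numpy as np
d=np.array([.4541-.556,-.2872-.103])/11
for i in range(11):
    t=np.radians(-1.3+8.3*i);print(round(d@[np.sin(t),-np.cos(t)]/.4,4),round(-d@[np.cos(t),np.sin(t)]/.4,4))
E
```

```text
0.0892 0.0211
0.0852 0.0338
0.0794 0.0457
0.072 0.0567
0.0631 0.0665
0.0528 0.0749
0.0414 0.0818
0.0292 0.0869
0.0163 0.0902
0.0031 0.0916
-0.0101 0.0911
```

```bash
python3 -m handwheel '0.22 0.0892 0.0211 0 0 0 -0.0461;0.5 0.0852 0.0338 0 0 0 -0.0461;0.75 0.0794 0.0457 0 0 0 -0.0461;0.75 0.072 0.0567 0 0 0 -0.0461;0.75 0.0631 0.0665 0 0 0 -0.0461;0.75 0.0528 0.0749 0 0 0 -0.0461;0.75 0.0414 0.0818 0 0 0 -0.0461;0.75 0.0292 0.0869 0 0 0 -0.0461;0.75 0.0163 0.0902 0 0 0 -0.0461;0.75 0.0031 0.0916 0 0 0 -0.0461;0.75 -0.0101 0.0911 0 0 0 -0.0461;0.75 0 0 0 0 0 0' 60;python3 -m handwheel '0.75 0 0 0 0 0 0;0.75 0 0 0 0 0 0;0.75 0 0 0 0 0 0';python3 - <<'E'
from h import *
c=cam("wrist","w9.png");s=st();print(s["tcp_pos"],s["joint_positions"].round(3),Rt(s).round(4));P=c["P"];Z=P[...,2];np.savez("/tmp/w9.npz",P=P)
m=(Z>.022)&(Z<.06)&(abs(P[...,0]-.454)<.05)&(abs(P[...,1]+.287)<.08)
n,l,stt,ce=cv2.connectedComponentsWithStats(m.astype(np.uint8))
for i in range(1,n):
    if stt[i,4]>60:
        q=P[l==i];r=cv2.minAreaRect(q[:,:2].astype(np.float32)*1000);print(stt[i],q[:,2].max().round(4),np.round(r[0],1),np.round(r[1],1),round(r[2],2))
E
```

```text
time: 9.8
tcp_pos: [0.4516, -0.2919, 0.2135]
eef_rot: [0.0, 1.0, -0.0, -0.001]
wrist_force: [0.5, 0.9, -0.4]
grip_width: 0.0642
time: 10.1
tcp_pos: [0.4546, -0.2861, 0.2148]
eef_rot: [-0.0, 1.0, 0.0, -0.0]
wrist_force: [0.7, -0.6, -0.3]
grip_width: 0.0638
[ 0.45461899 -0.28626069  0.21483812] [ 0.7    0.687 -0.37   1.641  0.304  0.871  0.21 ] [[ 1.e+00  4.e-04 -2.e-04]
 [ 4.e-04 -1.e+00  4.e-04]
 [-2.e-04 -4.e-04 -1.e+00]]
[ 234  127   36   92 3137] 0.0454 [ 453.8 -286.8] [ 39.9 100.6] 0.22
```

View pics/w9.png

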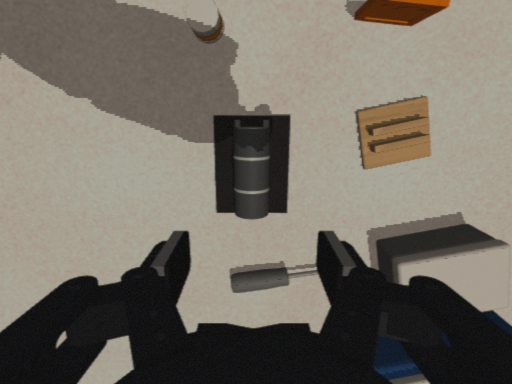

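```bash
python3 -m handwheel '0.75 -0.0015 0.0012 0.12 0 0 0;0.75 0 0 0.12 0 0 0;0.75 0 0 0.12 0 0 0;0.75 0 0 0.08 0 0 0;0.75 0 0 0.04 0 0 0;0.75 0 0 0.02 0 0 0;0.75 0 0 0.0 0 0 0;0.75 0 0 0 0 0 0' 50;python3 - <<'E'
from h import *
c=cam("wrist","w10.png");s=st();print(s["tcp_pos"],s["wrist_force"])
E
```

```text
time: 10.95
tcp_pos: [0.4541, -0.2877, 0.0158]
eef_rot: [0.0, 1.0, -0.0, 0.0]
wrist_force: [-0.1, -0.1, -0.3]
grip_width: 0.0641
[ 0.4541548  -0.28783346  0.01597458] [-0.20423445  0.46906874 -0.00314607]
```

View pics/w10.png

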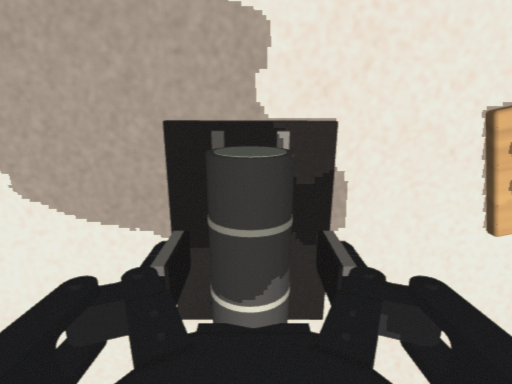

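```bash
python3 -m handwheel '0.75 0 -0.002 0.0125 0 0 0;0.75 0 0 0 0 0 0;0 0 0 0 0 0 0;0 0 0 0 0 0 0;0 0 0 0 0 0 0;0 0 0 0 0 0 0;0 0 0 0 0 0 0' 50;python3 - <<'E'
from h import *
s=st();print(s["tcp_pos"],s["wrist_force"],s["moment"])
E
```

```text
time: 11.7
tcp_pos: [0.4537, -0.2869, 0.0103]
eef_rot: [0.0, 1.0, -0.0, 0.0]
wrist_force: [-0.5, 0.4, 6.7]
grip_width: 0.0386
[ 0.45367225 -0.28691005  0.01027873] [-0.49852725  0.40606239  6.67814703] [ 0.20652034  0.29540735 -0.02945384]
```

```bash
python3 -m handwheel '0 0 0 -0.02 0 0 0;0 0 0 -0.05 0 0 0;0 0 0 -0.1 0 0 0;0 0 0 -0.12 0 0 0;0 0 0 -0.12 0 0 0;0 0 0 -0.05 0 0 0;0 0 0 0 0 0 0;0 0 0 0 0 0 0' 50;python3 - <<'E'
from h import *
c=cam("wrist","w11.png");s=st();print(s["tcp_pos"],s["wrist_force"],s["moment"],s["grip_width"]);
L=(c["P"]-s["tcp_pos"])@Rt(s)*1000;np.savez("/tmp/w11.npz",L=L)
for v in range(140,320,8):
    k=[u for u in range(190,320) if abs(L[v,u,0])<24 and L[v,u,2]<5]
    if k: print(v,L[v,k[0]].round(1),L[v,k[-1]].round(1),L[v,252].round(1))
E
```

```text
time: 12.5
tcp_pos: [0.4532, -0.2868, 0.1935]
eef_rot: [-0.0, 1.0, -0.0, -0.0]
wrist_force: [-0.0, -0.5, -3.4]
grip_width: 0.0386
[ 0.45307668 -0.28670986  0.19292078] [-1.02373726  0.18870467 -4.0810477 ] [ 0.05155337  0.0152744  -0.04332799] 0.038276834022384625
156 [-18.1 -49.9 -18.7] [ 20.5 -49.5 -15.9] [  0.3 -49.9 -19. ]
164 [-18.4 -46.3 -17.5] [ 20.4 -46.2 -17.2] [  0.4 -49.3 -34.1]
172 [-17.7 -43.3 -20. ] [ 20.6 -42.6 -16.7] [  0.4 -46.  -32.5]
180 [-18.2 -39.3 -17.7] [ 20.  -39.7 -19.1] [  0.4 -43.3 -34.1]
188 [-18.5 -35.4 -16.6] [ 20.2 -35.9 -18.4] [  0.4 -39.6 -32.1]
196 [-17.7 -32.8 -19.9] [ 20.6 -31.9 -16.8] [  0.4 -36.7 -33.1]
204 [-18.1 -28.8 -18.7] [ 19.9 -29.1 -19.8] [  0.4 -33.4 -32.9]
212 [-18.2 -25.  -18.6] [ 20.2 -25.  -18.5] [  0.4 -29.9 -32.3]
220 [-19.1 -19.4 -13.8] [ 21.  -19.6 -14.2] [  0.4 -26.8 -32.9]
228 [-23.9 -12.3  -6.3] [ 23.8 -12.5  -7. ] [  0.4 -23.3 -32.7]
236 [-23.5 -12.7 -16.8] [ 23.8 -12.6 -16.6] [  0.4 -20.  -33.1]
244 [-23.9 -12.6 -24.8] [ 23.9 -12.2 -24. ] [  0.4 -16.6 -33.1]
252 [-24.  -12.  -31.2] [ 23.3 -12.5 -32. ] [  0.4 -12.8 -32.7]
260 [-23.7 -12.3 -38.3] [ 23.5 -12.7 -39.1] [  0.4  -9.3 -32.9]
268 [-22.1 -13.4 -46.1] [ 24.  -13.3 -46. ] [  0.4  -6.1 -33.6]
276 [-20.8 -13.8 -52.2] [ 23.5 -13.6 -51.8] [  0.4  -2.  -32.9]
284 [-19.9 -13.7 -56.9] [ 22.5 -13.4 -56.2] [  0.4   1.2 -33.9]
292 [-17.5 -17.9 -67.3] [ 19.8 -18.  -67.4] [  0.4   5.2 -33.6]
300 [-16.7 -18.1 -71.2] [ 18.8 -18.5 -71.8] [  0.4  10.8 -31.3]
308 [-15.9 -18.5 -75.1] [ 18.3 -17.9 -74.4] [  0.4  13.4 -33.1]
316 [-15.4 -17.8 -77.4] [ 17.3 -18.9 -78.8] [  0.4  17.9 -32.6]
```

View pics/w11.png

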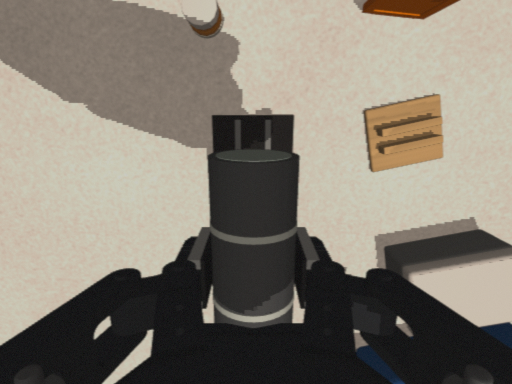

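```bash
python3 -m handwheel '0 0 0 0 0 0 0.0061;0 0.0215 -0.1173 0 0 0 0;0 0.0215 -0.1173 0 0 0 0;0 0.0215 -0.1173 0 0 0 0;0 0.0215 -0.1173 0 0 0 0;0 0.0215 -0.1173 0 0 0 0;0 0.0215 -0.1173 0 0 0 0;0 0.0215 -0.1173 0 0 0 0;0 0.0215 -0.1173 0 0 0 0;0 0.0215 -0.1173 0 0 0 0;0 0.0215 -0.1173 0 0 0 0;0 0.0215 -0.1173 0 0 0 0' 50; python3 -m handwheel '0 0 0 0.05 0 0 0;0 0 0 0.05 0 0 0;0 0 0 0 0 0 0;0 0 0 0 0 0 0;0 0 0 0 0 0 0' 50;python3 - <<'E'
from h import *
c=cam("wrist","w12.png");s=st();print(s["tcp_pos"],s["wrist_force"],s["moment"],Rt(s).round(4));P=c["P"];Z=P[...,2]
L=(P-s["tcp_pos"])@Rt(s)*1000;np.savez("/tmp/w12.npz",L=L,P=P)
m=(Z>.033)&(Z<.05)&(P[...,0]>.48)&(P[...,0]<.64)&(P[...,1]>.15)&(P[...,1]<.3)
n,l,stt,ce=cv2.connectedComponentsWithStats(m.astype(np.uint8))
for i in range(1,n):
    if stt[i,4]>30:
        q=P[l==i];r=cv2.minAreaRect(q[:,:2].astype(np.float32)*1000);print('flank',stt[i],q[:,2].min().round(4),q[:,2].max().round(4),np.round(r[0],1),np.round(r[1],1),round(r[2],2))
E
```

```text
time: 13.75
tcp_pos: [0.558, 0.2293, 0.1929]
eef_rot: [0.0, 1.0, -0.01, -0.001]
wrist_force: [1.6, -0.5, -3.6]
grip_width: 0.0382
time: 14.25
tcp_pos: [0.5587, 0.2272, 0.1547]
eef_rot: [-0.0, 1.0, -0.01, 0.0]
wrist_force: [0.1, -0.0, -2.0]
grip_width: 0.0387
[0.55869162 0.22727036 0.15482203] [-0.74396155  0.12987234 -3.12696614] [ 0.03217749  0.02259713 -0.00901096] [[ 9.998e-01 -2.010e-02  1.000e-03]
 [-2.010e-02 -9.998e-01  6.000e-04]
 [ 1.000e-03 -6.000e-04 -1.000e+00]]
flank [222 134  24  17 333] 0.033 0.0478 [543.3 268.8] [12.8 19.5] 88.84
flank [259 134  23  17 324] 0.033 0.048 [574.8 268.1] [18.5 12.9] 0.53
```

View pics/w12.png

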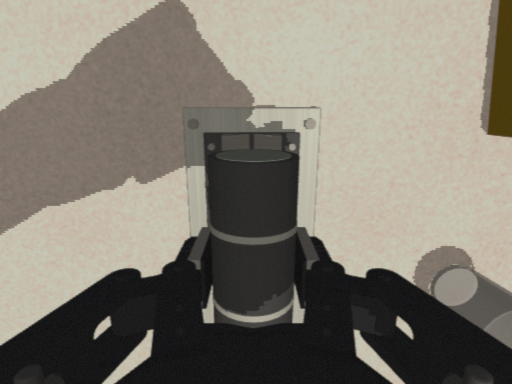

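```bash
python3 -m handwheel '0 -0.001 0 0.1 0 0 0;0 0 0 0.08 0 0 0;0 0 0 0.03 0 0 0;0 0 0 0 0 0 0;0 0 0 0 0 0 0' 50;python3 - <<'E'
from h import *
c=cam("wrist","w13.png");s=st();print(s["tcp_pos"],s["wrist_force"],s["moment"]);P=c["P"];Z=P[...,2]
cv2.imwrite("pics/w13z.png",cv2.resize(c["color"][80:200,180:340,::-1],None,fx=5,fy=5,interpolation=cv2.INTER_CUBIC)[:600])
L=(P-s["tcp_pos"])@Rt(s)*1000;np.savez("/tmp/w13.npz",L=L,P=P)
m=(Z>.033)&(Z<.05)&(P[...,0]>.48)&(P[...,0]<.64)&(P[...,1]>.15)&(P[...,1]<.3)
n,l,stt,ce=cv2.connectedComponentsWithStats(m.astype(np.uint8))
for i in range(1,n):
    if stt[i,4]>30:
        q=L[l==i];r=cv2.minAreaRect(q[:,:2].astype(np.float32));print('flank',stt[i],q.min(0).round(1),q.max(0).round(1),np.round(r[0],1),np.round(r[1],1),round(r[2],2))
for v in range(150,215,8):
    k=[u for u in range(190,320) if abs(L[v,u,0])<24 and L[v,u,2]<5]
    if k: print(v,L[v,k[0]].round(1),L[v,k[-1]].round(1),L[v,252].round(1))
for v in (110,116,122): print(v,[(u,*L[v,u,[0,2]].round(1).tolist()) for u in range(204,310,5)])
c=cam("scene"); cv2.imwrite("pics/s13.png",cv2.resize(c["color"][150:280,220:380,::-1],None,fx=4.6,fy=4.6,interpolation=cv2.INTER_CUBIC))
E
```

```text
time: 14.8
tcp_pos: [0.5586, 0.2276, 0.0715]
eef_rot: [-0.0, 1.0, -0.01, 0.001]
wrist_force: [-0.1, -0.5, -1.8]
grip_width: 0.0388
[0.55875149 0.22763767 0.07169431] [ 0.59575039  0.8316202  -2.38282675] [-0.01321696  0.00782788  0.02988255]
flank [207 146  33  14 148] [-26.4 -47.3  23.5] [ -8.1 -40.8  38.7] [-18.  -46.2] [ 6.  19.1] 74.79
flank [263 147  33   6 123] [  6.5 -47.4  24.8] [ 24.7 -45.2  38.5] [ 15.6 -46.4] [18.2  2.1] 1.35
150 [-11.6 -49.9   1.3] [ 12.7 -49.6   4.1] [ -0.  -50.1  -0.1]
158 [-18.2 -49.4 -19.4] [ 19.8 -49.2 -17.7] [  0.1 -50.1 -23.5]
166 [-18.8 -45.5 -16.4] [ 20.3 -45.4 -15.6] [  0.1 -48.7 -33.1]
174 [-18.2 -42.4 -18.5] [ 19.4 -42.7 -19.6] [  0.1 -45.4 -32.2]
182 [-18.4 -38.7 -17.6] [ 19.9 -38.7 -17.3] [  0.1 -42.5 -32.9]
190 [-18.7 -34.9 -16.8] [ 20.1 -34.9 -16.7] [  0.1 -39.3 -32.6]
198 [-18.1 -32.  -19. ] [ 19.6 -31.7 -17.9] [  0.1 -36.2 -32.8]
206 [-18.3 -28.2 -18.6] [ 19.8 -28.  -17.9] [  0.1 -32.8 -32.4]
214 [-18.7 -23.9 -17. ] [ 20.2 -23.6 -15.9] [  0.1 -29.6 -32.5]
110 [(204, -32.0, 61.6), (209, -28.6, 60.8), (214, -25.3, 60.7), (219, -22.0, 60.5)
[... 497 characters left out ...]
.9, 61.4), (244, -5.6, 61.3), (249, -2.2, 59.5), (254, 1.1, 60.8), (259, 4.4, 60.6), (264, 7.7, 60.5), (269, 11.0, 61.1), (274, 14.3, 61.5), (279, 17.6, 60.9), (284, 21.0, 61.5), (289, 24.3, 61.7), (294, 27.5, 60.6), (299, 30.9, 60.9), (304, 34.0, 59.9), (309, 37.4, 60.7)]
122 [(204, -32.2, 60.5), (209, -28.9, 60.8), (214, -25.5, 60.4), (219, -22.1, 59.8), (224, -19.0, 61.4), (229, -15.6, 61.1), (234, -12.2, 60.5), (239, -8.9, 61.0), (244, -5.6, 61.3), (249, -2.3, 62.1), (254, 1.1, 60.8), (259, 4.4, 60.8), (264, 7.8, 62.0), (269, 11.1, 61.3), (274, 14.4, 60.8), (279, 17.7, 60.3), (284, 21.1, 61.2), (289, 24.4, 61.4), (294, 27.8, 61.7), (299, 31.1, 61.2), (304, 34.3, 60.6), (309, 37.6, 60.3)]
```

View pics/w13z.png

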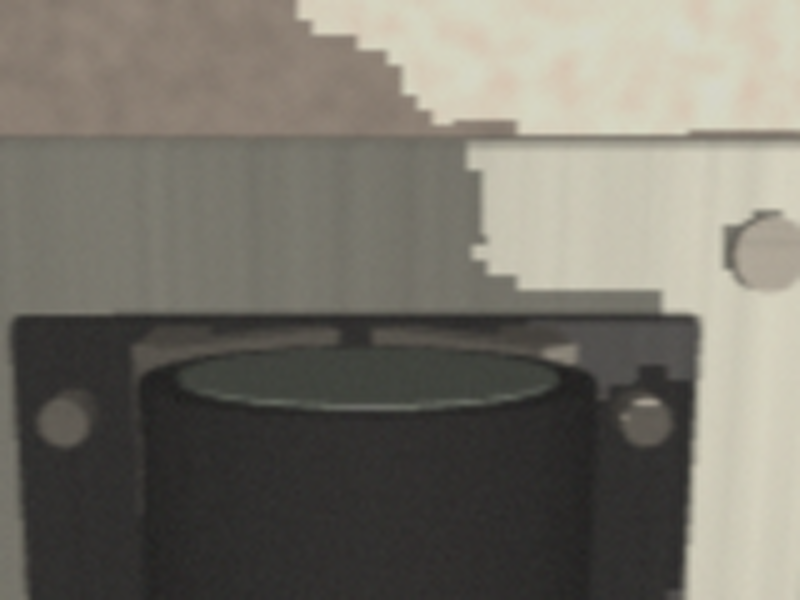

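View pics/s13.png

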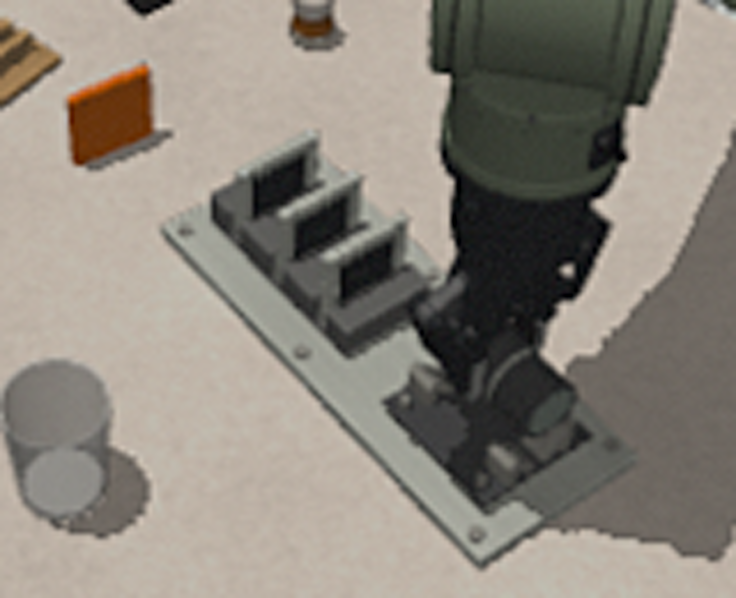

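```bash
python3 -m handwheel '0 -0.0035 0 0.02 0 0 0;0 0 0 0.025 0 0 0;0 0 0 0.02 0 0 0;0 0 0 0 0 0 0;0 0 0 0 0 0 0' 50;python3 - <<'E'
from h import *
c=cam("wrist","w14.png");s=st();print(s["tcp_pos"],s["wrist_force"],s["moment"]);P=c["P"];Z=P[...,2]
cv2.imwrite("pics/w14z.png",cv2.resize(c["color"][80:200,180:340,::-1],None,fx=5,fy=5,interpolation=cv2.INTER_CUBIC)[:600])
E
```

```text
time: 15.4
tcp_pos: [0.5564, 0.2273, 0.0438]
eef_rot: [0.0, 1.0, -0.01, -0.0]
wrist_force: [0.6, -0.2, -3.1]
grip_width: 0.0387
[0.5564559  0.22732474 0.04395987] [-0.12447342 -0.0590901  -2.06976188] [-0.02886692  0.00839093 -0.03763791]
```

View pics/w14z.png

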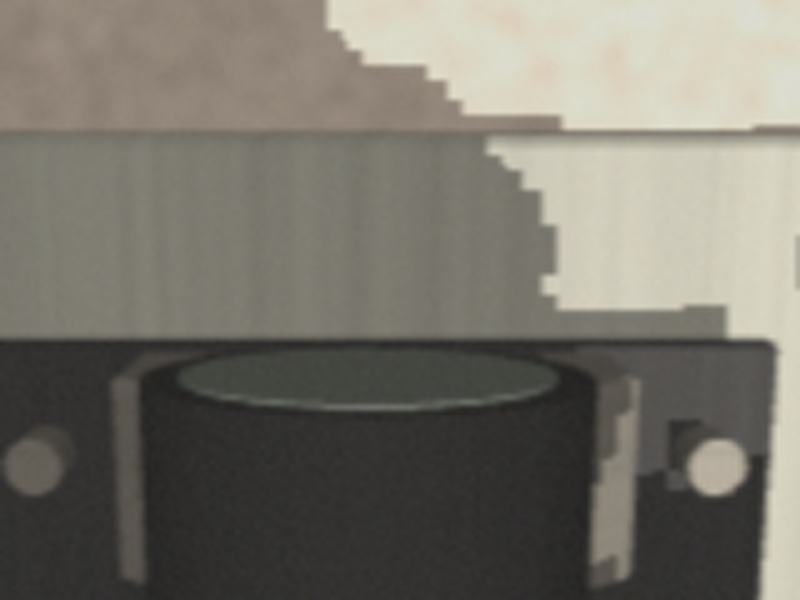

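```bash
python3 -m handwheel '0 0.0018 0 0 0 0 0;0 0 0 0.004 0 0 0;0 0 0 0 0 0 0' 50;python3 - <<'E'
from h import *
c=cam("wrist","w15.png");s=st();print(s["tcp_pos"],s["wrist_force"],s["moment"])
cv2.imwrite("pics/w15z.png",cv2.resize(c["color"][80:200,180:340,::-1],None,fx=5,fy=5,interpolation=cv2.INTER_CUBIC)[:600])
E
```

```text
time: 15.75
tcp_pos: [0.5572, 0.2273, 0.0423]
eef_rot: [-0.0, 1.0, -0.01, -0.0]
wrist_force: [0.2, 0.1, -3.3]
grip_width: 0.0383
[0.55722051 0.22729816 0.04232949] [ 0.63228256  0.57993361 -2.90874233] [-0.0162462   0.02528403  0.04442739]
```

View pics/w15z.png

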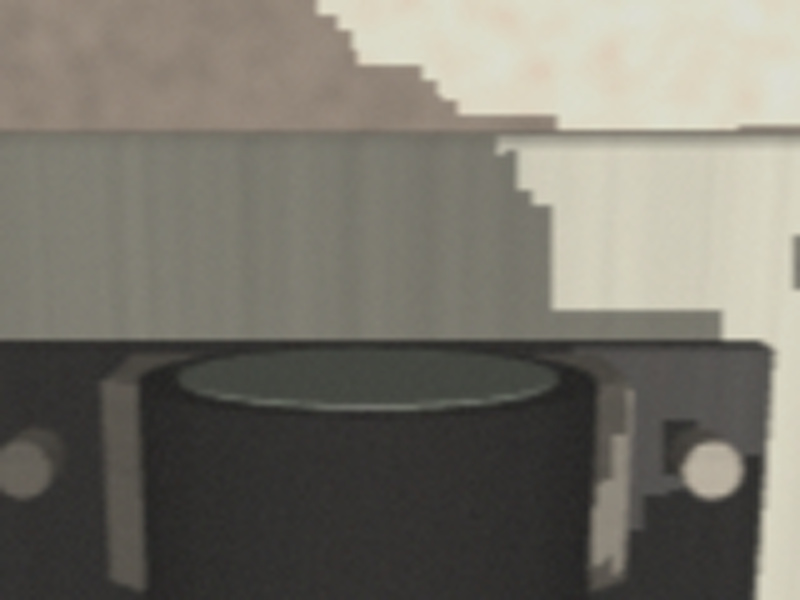

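```bash
for i in 1; do python3 -m handwheel '0 0 0 0.0025 0 0 0;0 0 0 0 0 0 0' 50; python3 -m handwheel '0 0 0 0.0025 0 0 0;0 0 0 0 0 0 0' 50; python3 -m handwheel '0 0 0 0.0025 0 0 0;0 0 0 0 0 0 0' 50; done; python3 - <<'E'
from h import *
s=st();print(s["tcp_pos"],s["wrist_force"],s["moment"])
E
```

```text
time: 16.0
tcp_pos: [0.5573, 0.2274, 0.0415]
eef_rot: [-0.0, 1.0, -0.01, 0.0]
wrist_force: [-0.6, -0.5, 1.4]
grip_width: 0.0384
time: 16.2
tcp_pos: [0.5573, 0.2273, 0.0404]
eef_rot: [-0.0, 1.0, -0.01, 0.0]
wrist_force: [-1.0, -0.3, 1.9]
grip_width: 0.0383
time: 16.4
tcp_pos: [0.5573, 0.2273, 0.0394]
eef_rot: [-0.0, 1.0, -0.01, 0.0]
wrist_force: [-1.6, -0.7, 3.3]
grip_width: 0.0384
[0.55733511 0.22734036 0.03938498] [-1.6366812  -0.68086333  3.30256882] [-0.06139226  0.24070245  0.09074501]
```

```bash
python3 -m handwheel '0 -0.0006 0 0.0025 0 0 0;0 0 0 0.0025 0 0 0;0 0 0 0 0 0 0' 50; python3 -m handwheel '0 0 0 0.0025 0 0 0;0 0 0 0.0025 0 0 0;0 0 0 0 0 0 0' 50;  python3 - <<'E'
from h import *
s=st();print(s["tcp_pos"],s["wrist_force"],s["moment"])
E
```

```text
time: 16.7
tcp_pos: [0.5573, 0.2274, 0.0374]
eef_rot: [-0.0, 1.0, -0.01, 0.0]
wrist_force: [-0.2, -0.6, 5.2]
grip_width: 0.0388
time: 17.0
tcp_pos: [0.5573, 0.2274, 0.0355]
eef_rot: [-0.0, 1.0, -0.01, 0.0]
wrist_force: [-0.3, -0.7, 7.1]
grip_width: 0.0387
[0.55726864 0.22737967 0.03547279] [-0.26808143 -0.70888929  7.10153328] [-0.21792331  0.07689346  0.11259836]
```

Lateral force is gone, and the push rises at the spring rate. Continuing to the stop.

```bash
python3 -m handwheel '0 0 0 0.0025 0 0 0;0 0 0 0 0 0 0' 50; python3 -m handwheel '0 0 0 0.0025 0 0 0;0 0 0 0 0 0 0' 50; python3 -m handwheel '0 0 0 0.0012 0 0 0;0 0 0 0 0 0 0' 50;  python3 - <<'E'
from h import *
s=st();print(s["tcp_pos"],s["wrist_force"],s["moment"])
E
```

```text
time: 17.2
tcp_pos: [0.5573, 0.2274, 0.0346]
eef_rot: [-0.0, 1.0, -0.01, 0.0]
wrist_force: [-0.9, -1.1, 8.2]
grip_width: 0.0386
time: 17.4
tcp_pos: [0.5573, 0.2274, 0.0336]
eef_rot: [-0.0, 1.0, -0.01, 0.0]
wrist_force: [-0.4, -0.5, 10.2]
grip_width: 0.0384
time: 17.6
tcp_pos: [0.5573, 0.2274, 0.0335]
eef_rot: [-0.0, 1.0, -0.01, 0.0]
wrist_force: [-2.4, -1.8, 14.5]
grip_width: 0.0385
[0.55732738 0.22740383 0.03351802] [-2.40159327 -1.82762614 14.45439251] [-0.44137163  0.48100149  0.15493112]
```

```bash
python3 -m handwheel '0 -0.0003 0 0.0006 0 0 0;0 0 0 0 0 0 0;0 0 0 0 0 0 0;0 0 0 0 0 0 0' 50;  python3 - <<'E'
from h import *
s=st();print(s["tcp_pos"],s["wrist_force"],s["moment"])
c=cam("wrist","w16.png");P=c["P"];Z=P[...,2]
L=(P-s["tcp_pos"])@Rt(s)*1000
for v in (166,182,198,214): print(L[v,252].round(1))
m=(Z>.07)&(Z<.09)&(P[...,1]<.13)
c=cam("scene"); cv2.imwrite("pics/s16.png",cv2.resize(c["color"][150:280,220:380,::-1],None,fx=4.6,fy=4.6,interpolation=cv2.INTER_CUBIC))
c=cam("top","t16.png")
s=st();print(s["tcp_pos"],s["wrist_force"])
E
```

```text
time: 18.0
tcp_pos: [0.5573, 0.2274, 0.0335]
eef_rot: [-0.0, 1.0, -0.01, 0.001]
wrist_force: [-3.5, -1.9, 17.8]
grip_width: 0.0384
[0.55729075 0.22741649 0.03345166] [-3.48562596 -1.90909369 17.83556647] [-0.46303598  0.62122455  0.15383288]
[  0.2 -48.4 -31.9]
[  0.2 -42.3 -32.1]
[  0.2 -36.  -32.3]
[  0.2 -29.7 -33. ]
[0.55731642 0.22740063 0.03346285] [-3.01005207 -3.25396822 19.00907041]
```

View pics/w16.png

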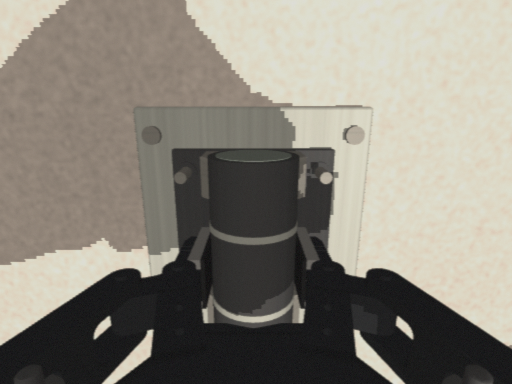

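View pics/s16.png

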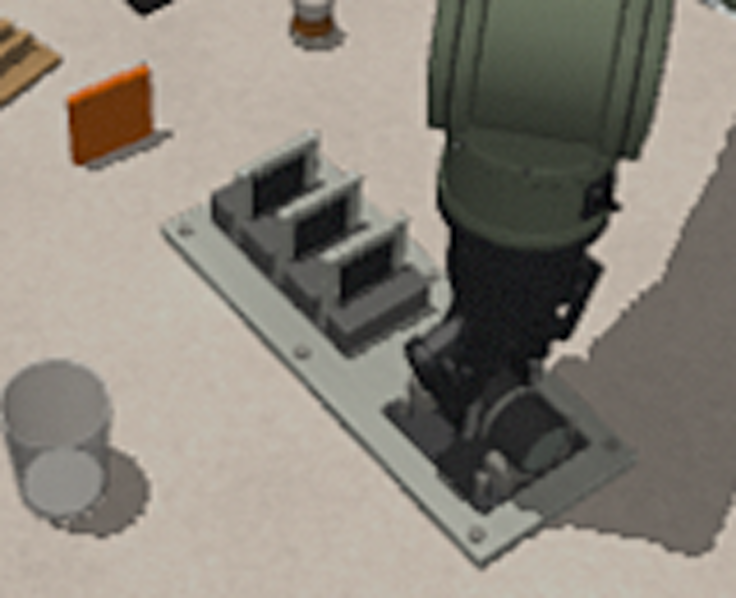

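View pics/t16.png

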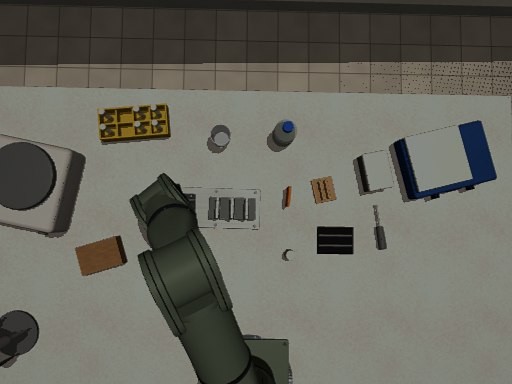

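```bash
python3 -m handwheel '0 -0.0004 0 -0.0004 0 0 0;0 0 0 0 0 0 0;0 0 0 0 0 0 0;0 0 0 0 0 0 0;0 0 0 0 0 0 0;0 0 0 0 0 0 0' 50
```

```text
time: 18.75
tcp_pos: [0.5573, 0.2274, 0.0335]
eef_rot: [-0.0, 1.0, -0.01, 0.001]
wrist_force: [-0.8, -1.4, 15.3]
grip_width: 0.0382
```

```bash
python3 - <<'E'
from h import *
print(workorder.close_job());s=st();print(s["time"],s["tcp_pos"],s["wrist_force"])
E
```

```text
the job is handed in; nothing more can be done
None
the job is handed in; nothing more can be done
```

I finished both parts and handed the job in at about 18.8 s, well under the 64 s limit.

- **Filter:** The plate stands in the free slot and I let go of it. Afterwards the wrist camera put its centre at (555.3, 103.6) mm. That is in line with its neighbours, 46 mm from the nearest one, and at the same height. Its foot met the slot floor with a brief 25 N on the wrist before I eased off and released it.
- **Barrel:** It is centred in the V, and I am still holding it at 50 N grip. From first contact it went down 8 mm, from tool height 41.5 mm to 33.5 mm. The force rose at about the spring rate, then climbed sharply with no further movement, which is the cradle's stop. The last reading before hand-in was 15.3 N upward with sideways forces of 0.8 and 1.4 N, so it should be resting on both flanks.
- **Everything else:** The final top and scene pictures show the three plates standing and the bystanders apparently unmoved. The arm hides part of the jig in the top view.

**Disagreements:** Camera estimates of the V's centre across the jig differed by up to about 2.5 mm. I settled it with close wrist views and by trimming the sideways force to near zero. My sensor reading after hand-in was refused, so there is no measurement after that point.

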